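# Unbolt and hold open the guard gate of a roller mixer

### The job

Throw the roller mixer's red drive lever into the notch marked with the green dot, and leave it there. Then open the guard gate by the brass knob of its sagging bolt: lift the bolt so that its head clears the bent keeper while you pull it back, and swing the gate about 30 degrees open towards you. The gate shuts itself, so finish while still gripping the bolt's knob, holding the gate still and ajar, and leave the two vials and the filter cassette where they stand.

Things in the scene. Friction and masses are not known exactly. Their poses are not given: they have to be found in the camera images.
- mixer: roller mixer: blue drive housing (190 x 190 mm, 120 mm high) and, to its left, a clear guard cage (about 250 mm wide, 170 mm high) with an upright gate in its front; fixed, but stands differently each time. Origin at worktop level under the middle of the gate; x points into the cage (away from whoever stands before the gate), y to the left along the gate, z up. The housing's centre is at x -40, y -245 mm in this frame.
- lever_pivot (a point): point on the vertical axis of the drive lever, on top of the housing, 120 mm above the worktop
- lever_grip (a point): middle of the lever's red upright handle (round, 16 mm across; stands 37 mm above the lever arm; this point is 160 mm above the worktop, 20 mm above the top of the arm and 17 mm below its own top), 95 mm from the pivot; swings level about the pivot
- lever_point (a point): the point of the aluminium plate that the lever points at: along the lever, 125 mm from its pivot, the radius on which the dots lie
- lever (a joint): angle of the lever in rad: 0 is the middle notch, where the lever points along the mixer's -x and where it starts; positive turns the end of the lever to the mixer's -y (right as seen from the robot). A spring plunger snaps it into notches at -0.72, -0.36, 0, 0.36 and 0.72; stops at -0.8 and 0.8; about 3 N at the handle carries it from notch to notch
- mark_green: green dot, 18 mm across, on the aluminium plate on top of the housing, 125 mm from the lever's pivot, in line with one of the four outer notches (which one changes; the other notches have white dots). Origin at its centre
- gate_hinge (a point): point on the upright hinge axis of the gate (at the gate's left edge as seen from the robot), 205 mm above the worktop
- gate (a joint): opening angle of the gate in rad, 0 shut, 0.52 is 30 degrees; opens towards the robot (seen from above its free right edge swings clockwise about gate_hinge, towards the mixer's -x). Gate 200 mm wide, its top 165 mm above the worktop. A spring shuts it; it takes 2 to 4 N at the knob to swing it
- bolt_grip (a point): grip point of the bolt's upright brass knob (round, 16 mm across, its top 12 mm above this point; nothing but the knob stands higher than 30 mm below this point). With the bolt shot it is about 185 mm from the hinge axis and 202 mm above the worktop; it stands 16 mm in front of the gate's middle plane and swings with the gate
- bolt (a joint): how far the bolt is lifted out of its sag, rad: 0 sagging (nose down), 0.2 fully up. The bolt pivots at its tail, 95 mm from the knob towards the hinge, so raising the knob by 10 mm lifts it 0.105 and, the knob being tall, also carries its grip point 7 mm towards the hinge. Its head clears the keeper's lip from about 0.07. It takes about 1 N and drops back if not held
- bolt_slide (a joint): how far the bolt is pulled back, m: 0 shot, 0.045 fully back; pulled along the gate towards the hinge (mixer's +y while the gate is shut). Lifted, it is free of the keeper, so that the gate can swing, from 0.028. A spring of 1 to 3 N shoots it again
- bolt_head (a point): centre of the round head (26 mm across, 10 mm thick) on the nose of the bolt, 61 mm beyond the knob
- keeper_lip (a point): middle of the top edge of the bent keeper's lip, a 4 mm steel plate fixed on the cage post between the gate's free edge and the bolt's head; its height varies by a few mm. The lip stops the head when the bolt sags
- vial_blue: loose white sample vial with blue cap, 24 mm across, 62 mm tall, standing in front of the gate; origin at the centre of its underside
- vial_amber: loose amber sample vial with black cap, 24 mm across, 62 mm tall, standing left of the cage; origin at the centre of its underside
- cassette: loose white filter cassette, 54 mm across, 27 mm high, lying left of the cage; origin at the centre of its underside
Things that resemble listed ones, but are neither listed nor needed, are in the scene too. What is shaped like the cassette but blue or turquoise is not meant.

How it is judged:
On the way, in this order (a step that is already met when the one before it is completed fails the run):
1. the lever rests in the notch marked green, the gate still shut and bolted (horizontal distance between lever_point and mark_green below 0.01 m and velocity of joint lever between -0.1 and 0.1 rad/s and value of joint bolt_slide below 0.01 m and value of joint gate below 0.06 rad), for 0.3 s.
2. the bolt, gripped by the fingers, is back clear of the keeper (horizontal distance between lever_point and mark_green below 0.01 m and value of joint bolt_slide above 0.02 m and contact force between the fingers and bolt above 1 N), for 0.1 s.
At the end, for the whole second after the job is handed in: The lever points at the green dot (within 10 mm); the gate stands still 20 to 40 degrees open (0.35 to 0.70 rad), held by the fingers gripping the bolt (more than 2 N on it); the vials and the cassette stand within 30 mm of where they were, not tipped (horizontal distance between lever_point and mark_green below 0.01 m and value of joint gate between 0.35 and 0.7 rad and velocity of joint gate between -0.05 and 0.05 rad/s and contact force between the fingers and bolt above 2 N and distance of each of vial_blue, vial_amber, cassette from where it was at the start of the episode below 0.03 m and angle between each of vial_blue, vial_amber, cassette's own z axis and vertical below 0.3 rad); the arm keeps its last pose, push and grip.
It fails at once if the bolt is pulled back or the gate opened while the lever is out of the green notch (not (horizontal distance between lever_point and mark_green below 0.01 m) and (value of joint bolt_slide above 0.015 m or value of joint gate above 0.12 rad)).
It fails at once if a vial or the cassette is knocked away or tipped (distance of any of vial_blue, vial_amber, cassette from where it was at the start of the episode above 0.03 m or angle between any of vial_blue, vial_amber, cassette's own z axis and vertical above 0.3 rad).
It also fails if it takes over 38 s, if anything falls off the work surface, if the arm or the gripper's body presses on something with over 40 N, if the wrist force passes 120 N, or if a joint passes its speed limit or range.

### The arm

A 6-joint arm with a two-finger parallel gripper is mounted at the origin on a cart in front of the work surface, level with it; the furniture and walls round the work are solid. World frame = base frame: x ahead of the robot, y to its left, z up, the work surface at z = 0. Lengths are in m, angles in rad, forces in N, time in s.
With the tool pointing down it reaches from about 0.3 to 0.825 m from the base axis. Payload 5.4 kg.
Tool frame: the origin (TCP) lies midway between the tips of the shut fingers; the grasp point (between the pads) lies 19 mm behind it; y points along the fingers, z is the direction in which the jaws open and shut, and the axes are right-handed (so a half turn about y gives the same grasp; the last joint's range is limited). The gripper opens to 92 mm and grips with 3 to 60 N. Pads are 20 mm wide; open, the fingers measure 128 mm over their backs; the gripper's body (75 mm by 189 mm) begins 69 mm behind the grasp point.
Start: joints at [-1.382, 0.158, 1.597, -0, 1.386, -0.21], TCP at [0.223, -0.53, 0.215] pointing down, gripper open.
Joint ranges: [-2.91, 2.91], [-0.94, 2.29], [0.18, 2.7], [-1.29, 4.43], [0.17, 2.64], [-3, 3]. Speed limits (rad/s): [2.57, 2.57, 3.14, 3.14, 3.14, 3.14].

### API

Orientations are given as a unit quaternion [w, x, y, z].
In Python, from bench import bot gives the robot as it stands.
- The arm moves only by the tool play_rows, never from a script. Its argument "steps" is one flat list of numbers, 5 for each row, row after row: the opening, from 0 (shut) to 1 (fully open), then the shift along the world's x, y, z in m, then the turn about the world's z in degrees. A call has exactly 5 rows; each row is the pose to reach, as a shift and turn from the pose commanded when the call began; what a row does not reach only later rows make up. A row lasts 1/10 s, in which the tool goes at most 50 mm and 8.59 degrees, less where a joint would pass 70% of its speed; a pose out of reach is approached as far as the arm can. A call with a gripper value outside its range is refused whole. The fingers move at their own pace and stop on an object; the grip force is fixed at half the most. Time passes only in rows, so rows that repeat a pose let the fingers close, or fill a call up. It gives the time, the measured TCP pose, the force and the opening at its end, in the units of the state.
- bot.get_obs(): the state, without advancing time (a new reading comes with each control period).
- bot.capture(name): name is "side" or "top"; returns the picture (480x640x3 uint8, blue, green, red); there is no depth.
- bot.camera_info(name): a dict with "intrinsics" (3x3 intrinsics, pixels), "rvec" (rotation vector, rad) and "tvec" (3), from world to camera coordinates, as OpenCV has them. Camera axes: x right, y down, z forward; pixel columns grow to the right and rows downward; lengths in m; the calibration is good to about 2 mm. A picture is of the moment at which its call begins. camera_info takes no time and is no camera call.
- bot.sign_off(): hands the job in, once; it reports no verdict.
The state is a dict: "time": time; "joint_positions": joint angles; "qvel": joint speeds; "joint_torque": joint torques, N m; "tool_pos": TCP position; "ee_rot": TCP orientation; "contact_force": force on the tool from outside, world axes, zero at the start; "torque": the same for the moment, N m; "finger_gap": opening from 0.0 (shut) to 1.0 (fully open).
Only numpy, scipy, OpenCV 4.12 (cv2) and the standard library are available. Lean on these libraries where they do the work, as an engineer would, in place of code of your own. Each camera call takes 0.05 s, during which the arm holds its last target. There are 200 camera calls.

## Working session

There is one attempt and no reset: what is moved stays moved. The work goes in short steps, Python scripts to look and compute and a tool call to move; the robot and the scene stay as the last step left them, time stands still between calls to the robot, and variables do not carry over. Pictures are saved under pics/ and viewed, about 8 in all and at most 12, crops included, and the job is handed in when it is done.

Besides the shell and the picture viewer there is one more tool, called after ">>>" as a command line: name --argument value ..., lists and objects as JSON in quotes. play_rows: Moves the arm, as the interface text tells. Its arguments: {"type":"object","properties":{"steps":{"type":"array"}},"required":["steps"]}

```bash
mkdir -p pics; python3 - <<'E'
from bench import bot
import cv2
for n in("side","top"):
    cv2.imwrite(f"pics/{n}0.png",bot.capture(n))
    i=bot.camera_info(n);R=cv2.Rodrigues(i["rvec"])[0] if hasattr(i["rvec"],'shape') else None
    print(n,i)
o=bot.get_obs();print(o)
E
```

```text
side {'intrinsics': array([[469.14563217,   0.        , 319.29965874],
       [  0.        , 469.14563217, 246.66593174],
       [  0.        ,   0.        ,   1.        ]]), 'rvec': array([ 0.53834436, -2.45868015,  1.46034787]), 'tvec': array([0.53001269, 0.18507088, 0.81439269])}
top {'intrinsics': array([[492.7802248 ,   0.        , 311.70528163],
       [  0.        , 492.7802248 , 239.2429273 ],
       [  0.        ,   0.        ,   1.        ]]), 'rvec': array([ 2.12552535, -2.13373526,  0.12427302]), 'tvec': array([0.14763965, 0.53536611, 0.961247  ])}
{'time': 0.1, 'joint_positions': array([-1.38211370e+00,  1.58991541e-01,  1.59808811e+00, -1.35540472e-05,
        1.38618029e+00, -2.10096612e-01]), 'qvel': array([ 0.00065747, -0.00154327, -0.00280425,  0.00079995, -0.00067786,
        0.00017606]), 'joint_torque': array([-3.78182385e-04, -3.86507070e+01, -3.22958851e+01,  7.02092028e-02,
        3.40272090e-02, -5.29318379e-05]), 'tool_pos': array([ 0.2231408 , -0.52933542,  0.21372339]), 'ee_rot': array([ 0.14005982, -0.14005662,  0.69368642, -0.69250743]), 'contact_force': array([0.28651766, 0.32393909, 0.44208222]), 'torque': array([ 0.02922902, -0.02562166,  0.04657327]), 'finger_gap': 1.0027356336194548}
```

View pics/side0.png

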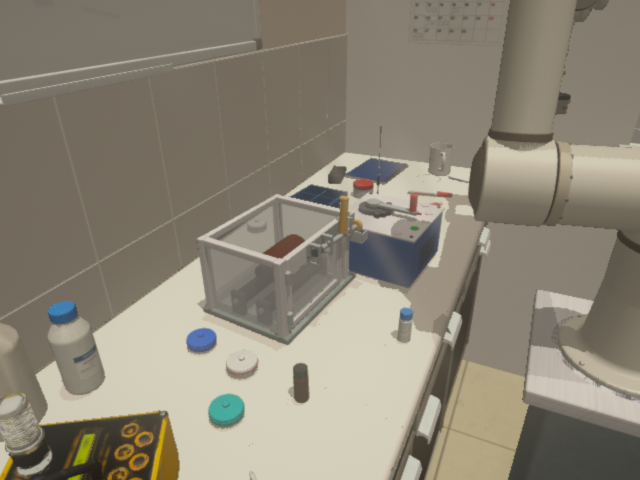

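View pics/top0.png

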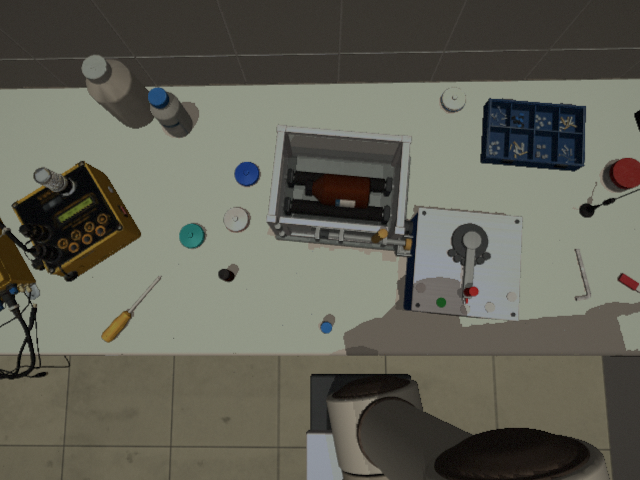

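Top view: the lever pivot is near (468,240), the red handle (471,292), the green dot (441,302) to its left, the brass knob about (382,234), the blue vial (326,327). I'll measure these and enlarge the details.

```bash
cat > h.py <<'E'
import numpy as np, cv2
from bench import bot
C={}
for n in("side","top"):
    i=bot.camera_info(n);R=cv2.Rodrigues(np.array(i["rvec"]))[0];C[n]=(np.array(i["intrinsics"]),R,np.array(i["tvec"]))
def ray(n,u,v):
    K,R,t=C[n];return -R.T@t,R.T@np.linalg.solve(K,[u,v,1])
def onz(n,u,v,z):
    o,d=ray(n,u,v);return o+d*(z-o[2])/d[2]
def tri(a,b):
    (o,d),(p,e)=ray("side",*a),ray("top",*b)
    s=np.linalg.lstsq(np.c_[d,-e],p-o,rcond=None)[0]
    A,B=o+s[0]*d,p+s[1]*e;return (A+B)/2,np.linalg.norm(A-B)
def proj(n,P):
    K,R,t=C[n];q=K@(R@np.array(P)+t);return q[:2]/q[2]
def blobs(img,lo,hi,box,amin=8):
    x0,y0,x1,y1=box;m=cv2.inRange(cv2.cvtColor(img,cv2.COLOR_BGR2HSV)[y0:y1,x0:x1],lo,hi)
    k,_,s,c=cv2.connectedComponentsWithStats(m)
    return [(np.round(c[j]+[x0,y0],1),s[j][:4]+[x0,y0,0,0],s[j][4]) for j in range(1,k) if s[j][4]>=amin]
E
python3 - <<'E'
from h import *
t=cv2.imread("pics/top0.png");s=cv2.imread("pics/side0.png")
print("green",blobs(t,(40,80,40),(85,255,255),(405,200,530,325)))
print("red",blobs(t,(0,140,100),(8,255,255),(405,200,530,325)))
print("brass t",blobs(t,(10,90,80),(28,255,255),(360,215,430,260)))
print("brass s",blobs(s,(10,90,80),(28,255,255),(320,180,385,250)))
print("red s",blobs(s,(0,140,100),(8,255,255),(395,180,460,220)))
a=cv2.resize(t[195:325,255:530],None,fx=2.9,fy=2.9,interpolation=2)
b=cv2.resize(s[180:280,290:450],None,fx=4,fy=4,interpolation=2)[:,:640]
cv2.imwrite("pics/a.png",a);cv2.imwrite("pics/b.png",b)
print("pivot",onz("top",468,240,.14),"edges",[onz("top",u,v,.12) for u,v in((418,208),(522,216),(519,320))])
print("green",onz("top",441,302,.12),"grip top",onz("top",471,292,.177),"knob",onz("top",382,234,.214))
E
```

```text
green [(array([440.9, 302. ]), array([437, 298,   9,   9]), np.int32(70))]
red [(array([473.1, 290.9]), array([469, 287,   9,   9]), np.int32(65))]
brass t [(array([382.4, 233. ]), array([378, 229,  10,  10]), np.int32(76)), (array([408.1, 243.9]), array([405, 239,   7,  11]), np.int32(61))]
brass s [(array([343.1, 214.8]), array([339, 196,   9,  38]), np.int32(276)), (array([357.6, 224.2]), array([353, 220,   9,  11]), np.int32(62))]
red s [(array([443.6, 193.3]), array([440, 193,   7,   2]), np.int32(10))]
pivot [ 0.51813483 -0.14152943  0.14      ] edges [array([ 0.58245768, -0.0570209 ,  0.12      ]), array([ 0.56563623, -0.24908137,  0.12      ]), array([ 0.37436343, -0.23154075,  0.12      ])]
green [ 0.40694543 -0.09294122  0.12      ] grip top [ 0.42263754 -0.1317281   0.177     ] knob [0.51839832 0.02207771 0.214     ]
```

View pics/a.png

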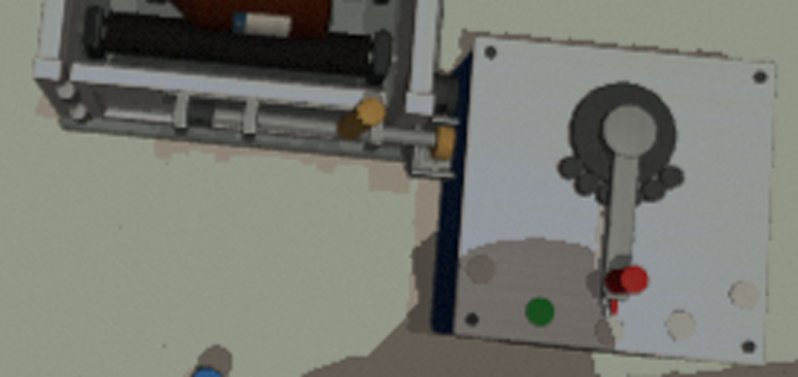

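View pics/b.png

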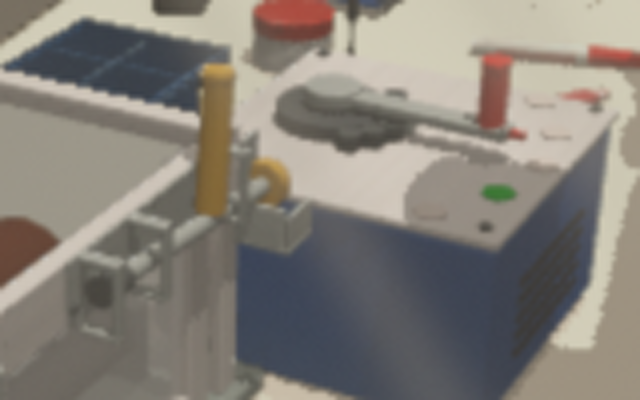

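Green lies one notch left of the middle (-0.36), with white dots at the outer left notch and on the right. The enlarged side view shows the brass knob's top at about (344,197), and the bolt head behind the keeper. I'll work out the numbers next.

```bash
python3 - <<'E'
from h import *
np.set_printoptions(precision=4,suppress=True)
piv=onz("top",472.2,239.8,.148)
grip=onz("top",473.1,290.9,.177);gr=onz("top",440.9,302,.12)
u=(gr-piv)[:2];g=(grip-piv)[:2]
print("piv",piv,"grip",grip,np.linalg.norm(g),"green",gr,np.linalg.norm(u),"ang",np.diff(np.unwrap([np.arctan2(*g[::-1]),np.arctan2(*u[::-1])])))
print("grip tri",tri((413.8,194.5),(473.1,290.9)))
print("target grip",piv[:2]+.095*u/np.linalg.norm(u))
print("knob z.214",onz("top",382.4,233,.214),"tri",tri((344.2,197.3),(382.4,233)))
print("head tri",tri((357.6,224.2),(408.1,243.9)))
a,b,c=[onz("top",255+p/2.9,195+q/2.9,.12) for p,q in((475,37),(775,63),(765,363))]
print("house",a,b,c,(a+c)/2,"yaw",np.degrees(np.arctan2(*(a-b)[:2])),np.linalg.norm(a-b),np.linalg.norm(b-c))
E
```

```text
piv [ 0.5173 -0.1467  0.148 ] grip [ 0.4245 -0.1354  0.177 ] 0.0934736509154923 green [ 0.4069 -0.0928  0.12  ] 0.12283719546786181 ang [-0.3332]
grip tri (array([ 0.4245, -0.1356,  0.1763]), np.float64(4.22080470433183e-05))
target grip [ 0.432 -0.105]
knob z.214 [0.5201 0.0214 0.214 ] tri (array([0.5203, 0.0213, 0.2135]), np.float64(0.0001847629294990575))
head tri (array([ 0.5123, -0.0342,  0.1339]), np.float64(0.000408280223282197))
house [ 0.5829 -0.0585  0.12  ] [ 0.5643 -0.2494  0.12  ] [ 0.3741 -0.2312  0.12  ] [ 0.4785 -0.1448  0.12  ] yaw 5.578985022382499 0.19182795215518955 0.19108019542262455
```

>>> play_rows --steps '[1,0.04,0.05,0.03,8,1,0.06,0.1,0.04,16,1,0.08,0.15,0.04,24,1,0.1,0.2,0.04,32,1,0.12,0.24,0.04,40]'

```text
time: 0.6
tool_pos: [0.3326, -0.3116, 0.2542]
ee_rot: [0.37, -0.37, 0.602, -0.602]
contact_force: [2.1, -0.5, -0.5]
finger_gap: 0.996
```

>>> play_rows --steps '[1,0.03,0.04,0,8,1,0.05,0.08,0,16,1,0.07,0.12,0,22,1,0.081,0.154,0,22,1,0.081,0.154,0,22]'

```text
time: 1.1
tool_pos: [0.414, -0.156, 0.254]
ee_rot: [0.479, -0.478, 0.521, -0.52]
contact_force: [0.5, 0.3, -0.3]
finger_gap: 0.999
```

>>> play_rows --steps '[1,0,0,0,0,1,0,0,-0.03,0,1,0,0,-0.06,0,1,0,0,-0.06,0,1,0,0,-0.06,0]'

```text
time: 1.6
tool_pos: [0.4129, -0.1605, 0.1945]
ee_rot: [0.476, -0.477, 0.523, -0.522]
contact_force: [0.4, -0.1, 0.3]
finger_gap: 1.001
```

>>> play_rows --steps '[1,0.0115,0.025,0,0,1,0.0115,0.025,0,0,1,0.0115,0.025,-0.022,0,1,0.0115,0.025,-0.044,0,1,0.0115,0.025,-0.044,0]'

```text
time: 2.1
tool_pos: [0.4235, -0.1347, 0.1491]
ee_rot: [0.476, -0.477, 0.523, -0.521]
contact_force: [-0.5, 1.2, -0.1]
finger_gap: 1.0
```

>>> play_rows --steps '[0,0,0,0,0,0,0,0,0,0,0,0,0,0,0,0,0,0,0,0,0,0,0,0,0]'

```text
time: 2.6
tool_pos: [0.4251, -0.1348, 0.1508]
ee_rot: [-0.477, 0.477, -0.522, 0.522]
contact_force: [0.3, 0.1, 0.3]
finger_gap: 0.588
```

Closing continues; then swing the handle by about (+0.008, +0.031).

>>> play_rows --steps '[0,0,0,0,0,0,0,0,0,0,0,0,0,0,0,0,0,0,0,0,0,0,0,0,0]'

```text
time: 3.1
tool_pos: [0.4245, -0.1345, 0.1502]
ee_rot: [0.477, -0.477, 0.522, -0.522]
contact_force: [1.1, -0.2, 0.4]
finger_gap: 0.164
```

>>> play_rows --steps '[0,0.001,0.008,0,0,0,0.003,0.016,0,-4,0,0.005,0.024,0,-8,0,0.008,0.031,0,-12,0,0.0085,0.032,0,-15]'

```text
time: 3.6
tool_pos: [0.4343, -0.1035, 0.1503]
ee_rot: [-0.404, 0.404, -0.579, 0.582]
contact_force: [3.4, -6.5, -5.2]
finger_gap: 0.166
```

>>> play_rows --steps '[0,0,0,0,0,0,0,0,0,0,0.3,0,0,0,0,0.4,0,0,0,0,0.5,0,0,0,0]'

```text
time: 4.1
tool_pos: [0.4332, -0.1024, 0.1503]
ee_rot: [0.405, -0.405, 0.58, -0.58]
contact_force: [-0.6, 0.9, 0.3]
finger_gap: 0.408
```

>>> play_rows --steps '[0.6,0,0,0.02,0,0.8,0,0,0.06,0,1,0,0,0.1,0,1,-0.03,0,0.12,0,1,-0.06,0,0.12,0]'

```text
time: 4.6
tool_pos: [0.3742, -0.1033, 0.274]
ee_rot: [-0.406, 0.404, -0.577, 0.582]
contact_force: [-0.6, -0.7, 0.2]
finger_gap: 0.841
```

```bash
python3 - <<'E'
from h import *
np.set_printoptions(precision=4,suppress=True)
t=bot.capture("top");s=bot.capture("side")
cv2.imwrite("pics/top1.png",t);cv2.imwrite("pics/side1.png",s)
cv2.imwrite("pics/c.png",np.hstack([cv2.resize(t[190:330,330:530],(400,280)),cv2.resize(s[170:310,290:490],(400,280))]))
print("red",blobs(t,(0,140,100),(8,255,255),(405,200,530,325)),blobs(t,(40,80,40),(85,255,255),(405,200,530,325)))
print(bot.get_obs()["tool_pos"])
E
```

```text
red [] [(array([440.9, 301.8]), array([437, 297,   9,  10]), np.int32(72))]
[ 0.3719 -0.1025  0.2712]
```

View pics/c.png

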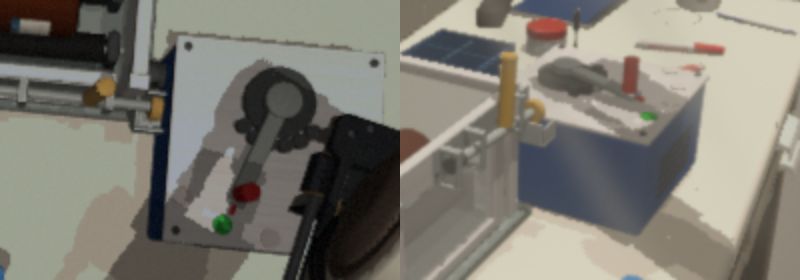

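The lever's red tip now points at the green dot (left half, about (222,223)), and the gate is shut. On to the knob.

>>> play_rows --steps '[1,0.03,0.03,0,5,1,0.06,0.055,0,10,1,0.09,0.08,0,15,1,0.12,0.105,0,15,1,0.1475,0.124,-0.011,15]'

```text
time: 5.2
tool_pos: [0.5232, 0.0233, 0.26]
ee_rot: [-0.478, 0.477, -0.521, 0.522]
contact_force: [-0.0, -0.4, 0.8]
finger_gap: 1.006
```

>>> play_rows --steps '[1,0,0,0,0,1,0,0,0,0,1,0,0,0,0,1,0,0,0,0,1,0,0,0,0]'

```text
time: 5.7
tool_pos: [0.5206, 0.0208, 0.26]
ee_rot: [-0.477, 0.476, -0.522, 0.523]
contact_force: [0.6, -0.9, 0.1]
finger_gap: 0.999
```

>>> play_rows --steps '[1,0,0,-0.03,0,1,0,0,-0.06,0,1,0,0,-0.075,0,0.4,0,0,-0.075,0,0,0,0,-0.075,0]'

```text
time: 6.2
tool_pos: [0.521, 0.0211, 0.1851]
ee_rot: [-0.477, 0.477, -0.522, 0.522]
contact_force: [0.4, -0.6, -0.7]
finger_gap: 0.849
```

>>> play_rows --steps '[0,0,0,0,0,0,0,0,0,0,0,0,0,0,0,0,0,0,0,0,0,0,0,0,0]'

```text
time: 6.7
tool_pos: [0.5209, 0.0214, 0.1845]
ee_rot: [-0.477, 0.477, -0.522, 0.522]
contact_force: [0.1, -0.4, -0.4]
finger_gap: 0.412
```

>>> play_rows --steps '[0,0,0,0,0,0,0,0,0,0,0,0,0,0,0,0,0,0,0,0,0,0,0,0,0]'

```text
time: 7.2
tool_pos: [0.5206, 0.0214, 0.1842]
ee_rot: [0.477, -0.477, 0.522, -0.522]
contact_force: [-1.6, -0.9, -0.3]
finger_gap: 0.165
```

>>> play_rows --steps '[0,0,0.002,0.003,0,0,0,0.004,0.006,0,0,0.001,0.006,0.009,0,0,0.001,0.008,0.012,0,0,0.001,0.008,0.012,0]'

```text
time: 7.7
tool_pos: [0.5216, 0.0297, 0.1965]
ee_rot: [0.477, -0.477, 0.522, -0.522]
contact_force: [-0.7, -1.5, -4.1]
finger_gap: 0.168
```

>>> play_rows --steps '[0,0.001,0.008,0.001,0,0,0.002,0.016,0.001,0,0,0.003,0.024,0.001,0,0,0.0035,0.032,0.001,0,0,0.004,0.038,0.001,0]'

```text
time: 8.2
tool_pos: [0.5257, 0.0682, 0.1972]
ee_rot: [0.477, -0.477, 0.522, -0.522]
contact_force: [-1.8, -3.7, -3.0]
finger_gap: 0.165
```

```bash
python3 - <<'E'
from h import *
t=bot.capture("top");s=bot.capture("side")
cv2.imwrite("pics/d.png",np.hstack([cv2.resize(t[190:330,330:530],(400,280)),cv2.resize(s[170:310,250:450],(400,280))]))
o=bot.get_obs();print(o["tool_pos"],o["contact_force"],o["finger_gap"])
E
```

```text
[0.52578827 0.06823529 0.19732933] [-2.703393   -2.95293753 -2.5020465 ] 0.16611282489986584
```

View pics/d.png

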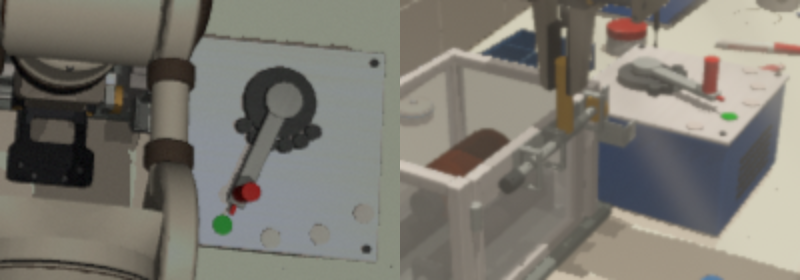

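The picture shows the lever still on green, the knob in the fingers and the bolt head drawn back beyond the keeper's lip. Now the swing.

>>> play_rows --steps '[0,-0.008,0.002,0,-3.5,0,-0.016,0.0045,0,-7,0,-0.0235,0.0075,0,-10.5,0,-0.031,0.0105,0,-14,0,-0.0385,0.0145,0,-17]'

```text
time: 8.8
tool_pos: [0.4881, 0.0815, 0.1979]
ee_rot: [-0.395, 0.393, -0.586, 0.588]
contact_force: [0.5, -3.1, -3.7]
finger_gap: 0.165
```

Remaining shift to 0.52 rad: (-0.025, +0.0175), turn -13.

>>> play_rows --steps '[0,-0.006,0.0035,0,-3,0,-0.012,0.0075,0,-6,0,-0.017,0.0115,0,-9,0,-0.022,0.015,0,-11,0,-0.025,0.0175,0,-13]'

```text
time: 9.3
tool_pos: [0.4628, 0.0992, 0.1979]
ee_rot: [-0.326, 0.325, -0.627, 0.628]
contact_force: [-0.0, -2.7, -3.6]
finger_gap: 0.169
```

>>> play_rows --steps '[0,0,0,0,0,0,0,0,0,0,0,0,0,0,0,0,0,0,0,0,0,0,0,0,0]'

```text
time: 9.8
tool_pos: [0.4626, 0.0993, 0.1975]
ee_rot: [-0.326, 0.326, -0.628, 0.628]
contact_force: [0.2, -3.7, -2.7]
finger_gap: 0.17
```

```bash
python3 - <<'E'
from h import *
t=bot.capture("top");s=bot.capture("side")
cv2.imwrite("pics/e.png",np.hstack([cv2.resize(t[110:350,190:530],(400,282)),cv2.resize(s[170:410,170:510],(400,282))]))
o=bot.get_obs();print(o["time"],o["tool_pos"],o["contact_force"],o["finger_gap"],abs(o["qvel"]).max())
E
```

```text
9.9 [0.46253489 0.09932601 0.19744605] [ 0.70162613 -4.01548231 -2.24573051] 0.16577787837851007 0.001480414336484012
```

View pics/e.png

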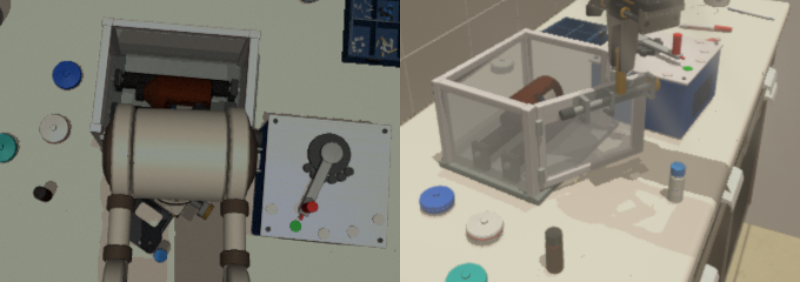

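The gate stands ajar, with the knob still in the fingers. The lever is on green, and the vials and cassette stand upright where they were.

```bash
python3 -c "
from bench import bot
print(bot.sign_off())"
```

```text
the job is handed in; nothing more can be done
None
```

I threw the lever one notch left to the green dot and released it. I then gripped the brass knob, lifted it 12 mm, pulled the bolt back about 38 mm, and swung the gate to about 0.52 rad (30°). The job was handed in at about 9.9 s with the knob still gripped.

- **Lever:** the last pictures show it pointing at the green dot.
- **Grip and stillness:** the knob is still between the fingers (gap 0.166, the same as when it was first gripped). The wrist feels about 4 N in y and 2 N in z, and the joints are still (fastest 0.0015 rad/s).
- **Loose items:** the vials and the cassette look upright and in place. I judged that by eye and did not re-measure them.
- **Gate angle:** I worked it out from the knob's position about an estimated hinge, since the arm hid the gate from above. I did not measure it on the gate itself.
- **Disagreements:** the first moves fell about 25 mm short of the commanded travel, and I corrected this before gripping the lever. No check failed after that.

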